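Skewer the napkin rings and weigh them

ROBOT

A 7-joint arm with a two-finger parallel gripper is mounted at the origin on the work surface. World frame = base frame: x ahead of the robot, y to its left, z up, the work surface at z = 0. Lengths are in m, angles in rad, forces in N, time in s.
With the tool pointing down it reaches from about 0.425 to 0.875 m from the base axis. Payload 4.7 kg.
Tool frame: the origin (TCP) lies at the very end of the fingers, on their centre line; the grasp point (between the pads) lies 19 mm behind it (ctrl.hold_point_z is the distance from the TCP to the grasp point, in m); z points along the fingers, x is the direction in which the jaws open and shut, and the axes are right-handed (so a half turn about z gives the same grasp; the last joint's range is limited). The gripper opens to 87 mm and grips with 3 to 60 N. Pads are 19 mm wide; open, the fingers measure 117 mm over their backs; the gripper's body (75 mm by 190 mm) begins 51 mm behind the grasp point.
Start: joints at [1.206, 0.321, -0.07, 1.45, 0.023, 1.371, -0.057], TCP at [0.24, -0.604, 0.223] pointing down, gripper open.
Joint ranges: [-2.86, 2.86], [-0.3, 2.09], [-1.38, 1.24], [0.06, 2.45], [-1.56, 4.7], [0.09, 2.05], [-2.69, 2.69]. Speed limits (rad/s): [2.57, 2.57, 3.14, 3.14, 3.14, 3.14, 3.14].

INTERFACE

Orientations are given as a unit quaternion [w, x, y, z].
In Python, from plant import ctrl gives the robot as it stands. Calls block until the motion is done:
- ctrl.move_ptp(position, orientation): joint-space move of the TCP to a pose.
- ctrl.move_straight(position, frame=None, vel=0.15): straight line of the TCP; frame=None keeps the orientation; vel is the mean speed in m/s.
- ctrl.move_joints(angles): joint-space move.
- ctrl.gripper_open() and ctrl.close_gripper(force=None): open the fingers fully, or close them until they stop; force is the grip in N (None keeps the last).
- ctrl.sleep(seconds).
- ctrl.solve_ik(position, orientation): joint angles nearest the present ones, or None.
- ctrl.camera(name): name is "scene" or "top" or "wrist"; returns a dict with "frame" (480x640x3 uint8, red, green, blue), "fx", "fy", "cx", "cy" (pixels), "rvec" (rotation vector, rad) and "tvec" (3), from world to camera coordinates, as OpenCV has them; the wrist camera has in their place "tool_from_camera" (4x4, takes a point from camera to tool coordinates, whose origin is the TCP and whose axes are the tool frame's). Camera axes: x right, y down, z forward; pixel columns grow to the right and rows downward; lengths in m; the calibration is good to about 2 mm. A picture is of the moment at which its call begins: read the wrist's pose just before it. There is no depth.
A pose or a line that the arm cannot do raises ctrl.Unreachable and nothing moves.
- ctrl.close_job(): hands the job in, once; it reports no verdict.
Readings, each from a call of its own:
- ctrl.current_time(): time.
- ctrl.current_joints(): joint angles.
- ctrl.current_joint_vel(): joint speeds.
- ctrl.current_joint_torque(): joint torques, N m.
- ctrl.current_tool_pos(): TCP position.
- ctrl.current_eef_rot(): TCP orientation.
- ctrl.current_ft_force(): force on the tool from outside, world axes, zero at the start.
- ctrl.current_moment(): the same for the moment, N m.
- ctrl.current_opening(): finger opening in m.
Only numpy, scipy, OpenCV 4.12 (cv2) and the standard library are available. Lean on these libraries where they do the work, as an engineer would, in place of code of your own. Each camera call takes 0.05 s, during which the arm holds its last target.

TASK

Collect all the pale wooden napkin rings for a weigh-in before they go back to room service. First pick the wooden rings out of the crate and stand them on the desk beside the ones on the blue mat, holes level, while the carrier still hangs on the scale; then take the empty carrier off the sprung scale, thread its rod through all the wooden rings, lift them off the desk together as one stack and hang the carrier back on the scale's two prongs, lowering it gently so that the scale does not bump its stop, and wait until the scale has settled. Leave the other things in the crate, and do not disturb the mug or the book.

Things in the scene. Friction and masses are not known exactly. Their poses are not given: they have to be found in the camera images.
- pad: flat blue mat on the desk, 170 x 280 mm, 1 mm, look only (things stand at desk height on it), with a white line along its middle. Origin at its centre, y along its 280 mm length; a good place to line the rings up along y
- crate: open plywood crate, 232 (x) x 292 (y) x 50 mm high outside, 6 mm walls and floor, fixed. Origin at the centre of its underside. It holds the stray wooden rings, a blue napkin ring, a jar and a shaker, each about 90 to 104 mm from the next
- ring_a: wooden square napkin ring: a 50 x 50 mm square tube of pale wood, 36 mm long, 6.5 mm walls (37 x 37 mm hole), 45 g. Origin at its centre (25 mm above what it stands on), x along the hole, which lies level while it stands. Starts on the blue mat, hole roughly along the mat's y.
- ring_b: wooden square napkin ring: a 50 x 50 mm square tube of pale wood, 36 mm long, 6.5 mm walls (37 x 37 mm hole), 45 g. Origin at its centre (25 mm above what it stands on), x along the hole, which lies level while it stands. Starts on the blue mat, hole roughly along the mat's y.
- ring_c: wooden square napkin ring: a 50 x 50 mm square tube of pale wood, 36 mm long, 6.5 mm walls (37 x 37 mm hole), 45 g. Origin at its centre (25 mm above what it stands on), x along the hole, which lies level while it stands. Starts standing in the crate, hole roughly along the crate's y; may be absent.
- ring_d: wooden square napkin ring: a 50 x 50 mm square tube of pale wood, 36 mm long, 6.5 mm walls (37 x 37 mm hole), 45 g. Origin at its centre (25 mm above what it stands on), x along the hole, which lies level while it stands. Starts standing in the crate, hole roughly along the crate's y; may be absent.
- ring_e: wooden square napkin ring: a 50 x 50 mm square tube of pale wood, 36 mm long, 6.5 mm walls (37 x 37 mm hole), 45 g. Origin at its centre (25 mm above what it stands on), x along the hole, which lies level while it stands. Starts standing in the crate, hole roughly along the crate's y; may be absent.
- carrier: C-shaped carrier, 180 g: black handle bar (14 wide, 12 mm high, x -105 to +75 mm) with a rubber grip block (44 long, 16 wide, z -6 to +22 mm) at the origin, over a steel rod (8 mm thick, axis z -78, free from x -100 to a 15 mm brass bead at x +120 mm); upright joins them at x -105. Origin: balance point, mid bar height; x to the free tip, z up. Starts hung, tip to the scale's -y
- rod_tip (a point): centre of the brass bead at the free tip of the carrier's rod
- scale: fixed spring scale: black base, aluminium mast 265 mm high whose front face is 111 mm behind (+x) the hook seat. Origin on the desk straight below the hook seat; x points from the prongs towards the mast, y across the prongs
- hook_seat (a point): where the carrier's origin lies when hung: 200 mm above the desk unloaded, moving with the hook; axes as the scale's, bar along y. The bar rests across two 8 mm prongs at y -42 and +42 mm, level from the red carriage (front x +85 mm) to x -22, rising to tips at x -45 mm, 13 mm above the seat. They pass between bar and rod, so the carrier goes on and off from the front (-x)
- scale_hook (a joint): dip of the sprung hook in m, 0 unloaded, growing downwards, stop at 0.055; about 170 N/m (10 mm with the empty carrier, about 2.6 mm more for each ring), bobs for a second or two when released
- mug: white mug, 80 mm across, 90 mm high, on the desk; leave alone. Origin under its centre
- book: closed blue book, 155 x 215 x 30 mm, on the desk; leave alone. Origin under its centre
- blue_ring: blue plastic napkin ring of the same size as the wooden ones, in the crate; stays there. Origin at its centre
- jar: jam jar, 50 mm across, 50 mm high, in the crate; stays there. Origin under its centre
- shaker: steel shaker, 44 mm across, 54 mm high, in the crate; stays there. Origin under its centre
Mind the look-alikes: they are no part of the job. What is shaped like the ring_a but black is not meant. Leave any black look-alike of the ring_c alone.

How it is judged:
On the way, in this order (a step that is already met when the one before it is completed fails the run):
1. every wooden ring is out of the crate and stands on the desk with its hole level, while the carrier hangs on the scale (x of carrier in the frame of hook_seat between -0.03 and 0.05 m and y of carrier in the frame of hook_seat between -0.03 and 0.03 m and z of carrier in the frame of hook_seat between -0.012 and 0.012 m and height (world z) of ring_a between 0.015 and 0.036 m and angle between ring_a's own x axis and vertical between 1.3 and 1.84 rad and height (world z) of ring_b between 0.015 and 0.036 m and angle between ring_b's own x axis and vertical between 1.3 and 1.84 rad and height (world z) of ring_c between 0.015 and 0.036 m and angle between ring_c's own x axis and vertical between 1.3 and 1.84 rad and height (world z) of ring_d between 0.015 and 0.036 m and angle between ring_d's own x axis and vertical between 1.3 and 1.84 rad and height (world z) of ring_e between 0.015 and 0.036 m and angle between ring_e's own x axis and vertical between 1.3 and 1.84 rad and (x of ring_c in the frame of crate above 0.12 m or x of ring_c in the frame of crate below -0.12 m or y of ring_c in the frame of crate above 0.15 m or y of ring_c in the frame of crate below -0.15 m) and (x of ring_d in the frame of crate above 0.12 m or x of ring_d in the frame of crate below -0.12 m or y of ring_d in the frame of crate above 0.15 m or y of ring_d in the frame of crate below -0.15 m) and (x of ring_e in the frame of crate above 0.12 m or x of ring_e in the frame of crate below -0.12 m or y of ring_e in the frame of crate above 0.15 m or y of ring_e in the frame of crate below -0.15 m)), for 0.2 s.
2. the empty carrier is taken off the scale, all the rings still standing low (distance between carrier and hook_seat above 0.08 m and height (world z) of each of ring_a, ring_b, ring_c, ring_d, ring_e below 0.045 m), for 0.1 s.
3. all the wooden rings hang on the carrier's rod, lifted off the desk together, away from the scale (distance between carrier and hook_seat above 0.06 m and x of ring_a in the frame of carrier between -0.1 and 0.13 m and y of ring_a in the frame of carrier between -0.023 and 0.023 m and z of ring_a in the frame of carrier between -0.102 and -0.056 m and angle between the x axis of each of ring_a, ring_b, ring_c, ring_d, ring_e and the x axis of carrier, either way round below 0.9 rad and height (world z) of each of ring_a, ring_b, ring_c, ring_d, ring_e above 0.05 m and x of ring_b in the frame of carrier between -0.1 and 0.13 m and y of ring_b in the frame of carrier between -0.023 and 0.023 m and z of ring_b in the frame of carrier between -0.102 and -0.056 m and x of ring_c in the frame of carrier between -0.1 and 0.13 m and y of ring_c in the frame of carrier between -0.023 and 0.023 m and z of ring_c in the frame of carrier between -0.102 and -0.056 m and x of ring_d in the frame of carrier between -0.1 and 0.13 m and y of ring_d in the frame of carrier between -0.023 and 0.023 m and z of ring_d in the frame of carrier between -0.102 and -0.056 m and x of ring_e in the frame of carrier between -0.1 and 0.13 m and y of ring_e in the frame of carrier between -0.023 and 0.023 m and z of ring_e in the frame of carrier between -0.102 and -0.056 m), for 0.3 s.
At the end, for the whole second after the job is handed in: the carrier hangs by its handle bar on both prongs (bar middle within 30 mm of the seat across the prongs and -30 to +50 mm along them, within 12 mm in height, tilt under 0.25 rad) with every wooden ring on its rod, the hook dipped more than 12 mm and at rest (under 10 mm/s), carrier and rings still (x of carrier in the frame of hook_seat between -0.03 and 0.05 m and y of carrier in the frame of hook_seat between -0.03 and 0.03 m and z of carrier in the frame of hook_seat between -0.012 and 0.012 m and x of ring_a in the frame of carrier between -0.1 and 0.13 m and y of ring_a in the frame of carrier between -0.023 and 0.023 m and z of ring_a in the frame of carrier between -0.102 and -0.056 m and angle between the x axis of each of ring_a, ring_b, ring_c, ring_d, ring_e and the x axis of carrier, either way round below 0.9 rad and x of ring_b in the frame of carrier between -0.1 and 0.13 m and y of ring_b in the frame of carrier between -0.023 and 0.023 m and z of ring_b in the frame of carrier between -0.102 and -0.056 m and x of ring_c in the frame of carrier between -0.1 and 0.13 m and y of ring_c in the frame of carrier between -0.023 and 0.023 m and z of ring_c in the frame of carrier between -0.102 and -0.056 m and x of ring_d in the frame of carrier between -0.1 and 0.13 m and y of ring_d in the frame of carrier between -0.023 and 0.023 m and z of ring_d in the frame of carrier between -0.102 and -0.056 m and x of ring_e in the frame of carrier between -0.1 and 0.13 m and y of ring_e in the frame of carrier between -0.023 and 0.023 m and z of ring_e in the frame of carrier between -0.102 and -0.056 m and linear speed of carrier below 0.03 m/s and angle between carrier's own z axis and vertical below 0.25 rad and value of joint scale_hook above 0.012 m and velocity of joint scale_hook between -0.01 and 0.01 m/s and linear speed of each of ring_a, ring_b, ring_c, ring_d, ring_e below 0.05 m/s); the robot touches nothing.
It fails at once if the mug or the book is moved more than 5 cm (distance of any of mug, book from where it was at the start of the episode above 0.05 m).
It fails at once if the blue ring, the jar or the shaker is taken out of the crate ((x of blue_ring in the frame of crate above 0.12 m or x of blue_ring in the frame of crate below -0.12 m or y of blue_ring in the frame of crate above 0.15 m or y of blue_ring in the frame of crate below -0.15 m) or height (world z) of any of blue_ring, jar, shaker above 0.1 m or (x of jar in the frame of crate above 0.12 m or x of jar in the frame of crate below -0.12 m or y of jar in the frame of crate above 0.15 m or y of jar in the frame of crate below -0.15 m) or (x of shaker in the frame of crate above 0.12 m or x of shaker in the frame of crate below -0.12 m or y of shaker in the frame of crate above 0.15 m or y of shaker in the frame of crate below -0.15 m)).
It fails at once if the scale is driven down to its stop (dip over 50 mm) (value of joint scale_hook above 0.05 m).
Of ring_c, ring_d, ring_e only 1 to 3 are there at a start; the rules pass over those that are not, and their reading is None.
At some moment in a run one of ring_a, ring_b may be knocked a few centimetres aside while the robot is not near it.
It also fails if it takes over 210 s, if anything falls off the work surface, if the arm or the gripper's body presses on something with over 40 N, if the wrist force passes 120 N, or if a joint passes its speed limit or range.

## Working session

There is one attempt and no reset: what is moved stays moved. The work goes in short steps, each a Python script; the robot and the scene stay as the last script left them, time stands still between calls to the robot, and variables do not carry over. Pictures are saved under pics/ and viewed, and the job is handed in when it is done.

```bash
ls; mkdir -p pics; python3 - <<'E'
from plant import ctrl
import cv2
for n in ("scene","top","wrist"):
    c=ctrl.camera(n); cv2.imwrite(f"pics/{n}0.png",c["frame"][:,:,::-1]); print(n,{k:v for k,v in c.items() if k!="frame"})
print(ctrl.current_time(),ctrl.current_tool_pos(),ctrl.current_eef_rot(),ctrl.hold_point_z)
E
```

```text
pics
scene {'fx': 537.4508870508846, 'fy': 537.4508870508846, 'cx': 322.9432023813524, 'cy': 231.69792224814753, 'rvec': array([ 2.13560968,  1.33961974, -0.47566659]), 'tvec': array([-0.23156357, -0.24646682,  1.56281513])}
top {'fx': 548.4693811373731, 'fy': 548.4693811373731, 'cx': 322.20757771446563, 'cy': 224.1482338063056, 'rvec': array([ 2.19368148, -2.15279828,  0.14311493]), 'tvec': array([-0.0114508 ,  0.50548821,  1.32120219])}
wrist {'fx': 401.59070849512386, 'fy': 401.59070849512386, 'cx': 323.59472569780866, 'cy': 237.42964683338025, 'tool_from_camera': array([[ 9.99999600e-01, -7.27715530e-04,  5.19620793e-04,
        -9.55472233e-04],
       [ 5.61448837e-04,  9.63269230e-01,  2.68536918e-01,
        -7.38608025e-02],
       [-6.95953206e-04, -2.68536519e-01,  9.63269253e-01,
        -1.62561883e-01],
       [ 0.00000000e+00,  0.00000000e+00,  0.00000000e+00,
         1.00000000e+00]])}
0.15 [ 0.24020198 -0.60354624  0.22171398] [-3.86043695e-04  8.27602375e-01 -5.61314343e-01 -6.06434725e-04] 0.0187
```

View pics/scene0.png

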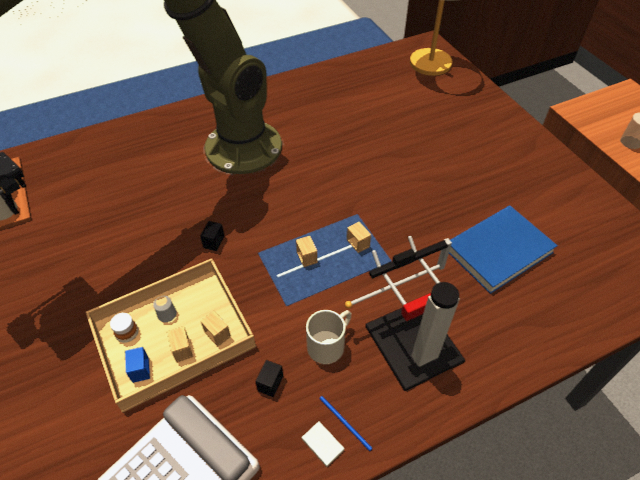

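View pics/top0.png

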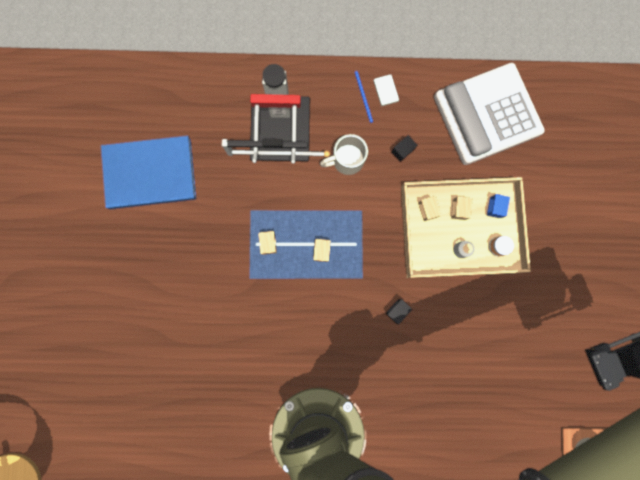

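View pics/wrist0.png

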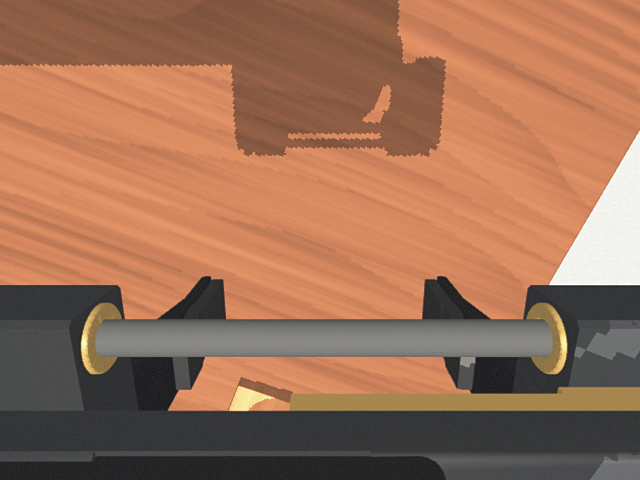

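The scene shows two pale rings on the blue mat at top px (267,242) and (322,250), and two pale rings in the crate at (430,207) and (462,207). The blue ring is at (499,206). Black look-alikes are at (398,310) and (404,148). I'll enlarge the crops and take measurements.

```bash
cat > h.py <<'E'
import numpy as np, cv2
from plant import ctrl
from scipy.spatial.transform import Rotation as R
def cam(n):
    if n=="wrist":
        p=np.array(ctrl.current_tool_pos()); q=np.array(ctrl.current_eef_rot())
    c=ctrl.camera(n)
    if n=="wrist":
        T=np.eye(4); T[:3,:3]=R.from_quat(q[[1,2,3,0]]).as_matrix(); T[:3,3]=p
        M=T@c["tool_from_camera"]
    else:
        W=np.eye(4); W[:3,:3]=cv2.Rodrigues(c["rvec"])[0]; W[:3,3]=np.ravel(c["tvec"]); M=np.linalg.inv(W)
    c["M"]=M; c["bgr"]=c["frame"][:,:,::-1].copy(); return c
def ray(c,uv,z):
    uv=np.atleast_2d(uv).astype(float)
    d=np.c_[(uv[:,0]-c["cx"])/c["fx"],(uv[:,1]-c["cy"])/c["fy"],np.ones(len(uv))]@c["M"][:3,:3].T
    o=c["M"][:3,3]; return o+d*((z-o[2])/d[:,2])[:,None]
def proj(c,P):
    W=np.linalg.inv(c["M"]); X=np.atleast_2d(P)@W[:3,:3].T+W[:3,3]
    return np.c_[c["fx"]*X[:,0]/X[:,2]+c["cx"],c["fy"]*X[:,1]/X[:,2]+c["cy"]]
def quat(jaw):  # tool down, jaw direction (tool x) at angle jaw in world xy
    x=np.array([np.cos(jaw),np.sin(jaw),0]); z=np.array([0,0,-1.]); y=np.cross(z,x)
    q=R.from_matrix(np.c_[x,y,z]).as_quat(); return q[[3,0,1,2]]
def save(c,n,crop=None,s=1):
    im=c["bgr"]
    if crop: im=im[crop[1]:crop[3],crop[0]:crop[2]]
    cv2.imwrite("pics/"+n,cv2.resize(im,None,fx=s,fy=s,interpolation=cv2.INTER_CUBIC))
E
python3 - <<'E'
from h import *
c=cam("top"); save(c,"t1.png",(210,50,370,290),2.5) ; save(c,"t2.png",(385,165,545,285),5)
for n,uv,z in [("mat1",(267,240),.05),("mat2",(322,250),.05),("c1",(430,207),.056),("c2",(462,207),.056),("blue",(499,206),.056),("shaker",(465,248),.06),("jar",(504,245),.056),("black",(398,310),.05),("mug",(350,154),.09),("tip",(326,154),.11),("bar",(265,143),.19),("padTL",(249,211),0),("padBR",(363,278),0),("crTL",(404,181),.05),("crTR",(522,178),.05),("crBL",(407,277),.05),("crBR",(529,271),.05),("prongtip1",(255,162),.2),("prong2",(294,162),.2)]:
    print(n,ray(c,uv,z)[0].round(3))
E
```

```text
mat1 [0.462 0.131 0.05 ]
mat2 [ 0.441 -0.002  0.05 ]
c1 [ 0.55  -0.262  0.056]
c2 [ 0.551 -0.341  0.056]
blue [ 0.556 -0.431  0.056]
shaker [ 0.451 -0.346  0.06 ]
jar [ 0.461 -0.442  0.056]
black [ 0.301 -0.186  0.05 ]
mug [ 0.668 -0.064  0.09 ]
tip [ 0.662 -0.006  0.11 ]
bar [0.664 0.13  0.19 ]
padTL [0.538 0.182 0.   ]
padBR [ 0.376 -0.106  0.   ]
crTL [ 0.614 -0.2    0.05 ]
crTR [ 0.627 -0.492  0.05 ]
crBL [ 0.379 -0.208  0.05 ]
crBR [ 0.399 -0.503  0.05 ]
prongtip1 [0.619 0.149 0.2  ]
prong2 [0.621 0.065 0.2  ]
```

```bash
python3 - <<'E'
from h import *
c=cam("scene"); save(c,"s2.png",(245,190,475,390),3.4)
E
```

```text
(no output)
```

View pics/t1.png

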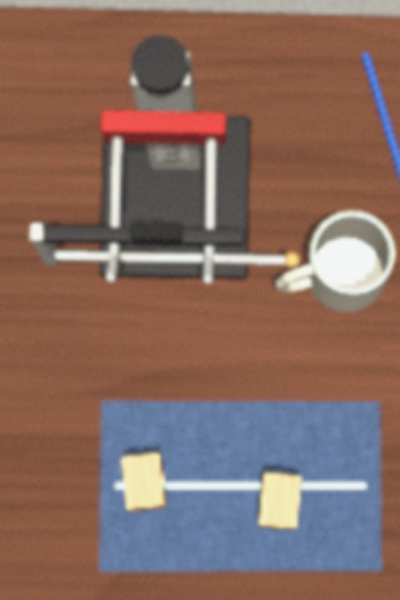

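View pics/t2.png

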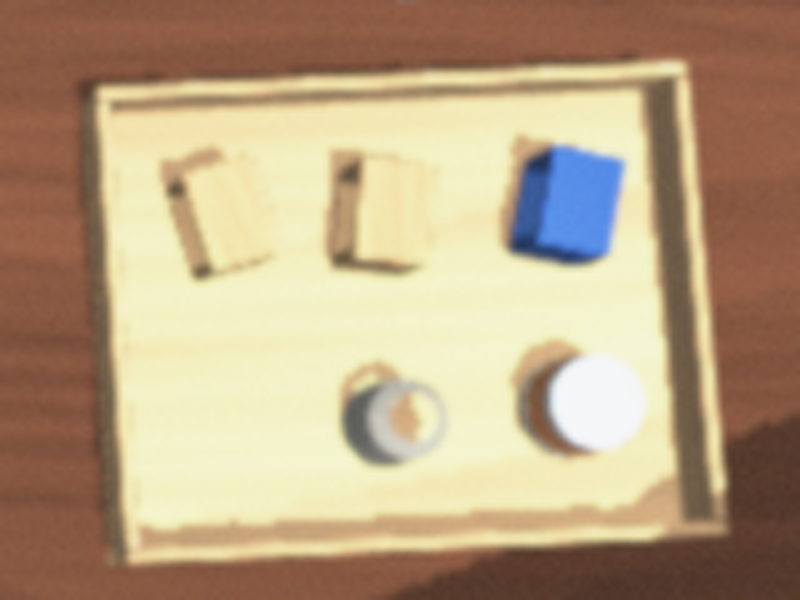

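View pics/s2.png

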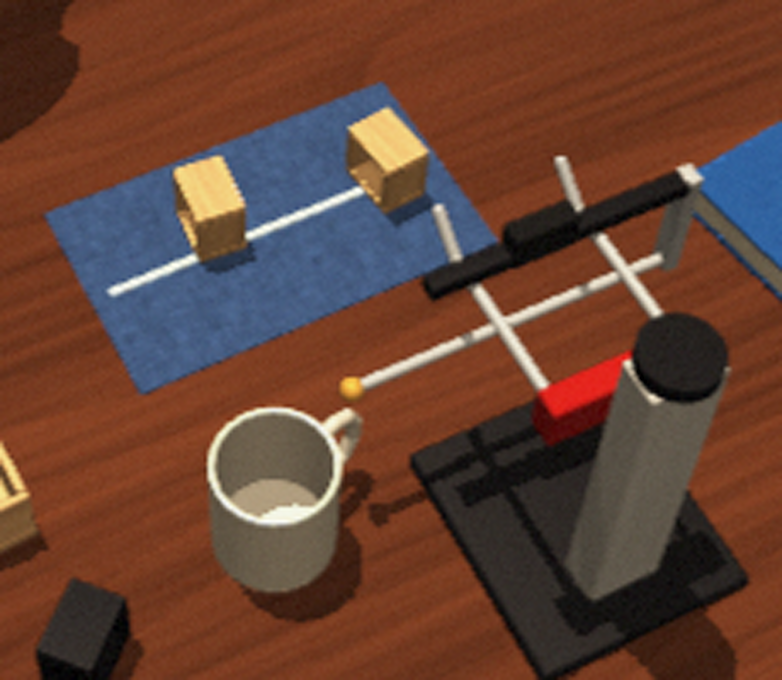

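```bash
python3 - <<'E'
from h import *
for j in (0,np.pi):
    for p in [(.53,-.36,.25),(.55,-.26,.03),(.48,.15,.05),(.45,.25,.12),(.46,.0,.03),(.66,.107,.19),(.45,.107,.25)]:
        s=ctrl.solve_ik(p,quat(j)); print(round(j,1),p,None if s is None else np.round(s,2))
E
```

```text
0 (0.53, -0.36, 0.25) [ 0.88  0.32 -0.42  1.42  0.13  1.43  0.46]
0 (0.55, -0.26, 0.03) [ 0.82  0.45 -0.52  1.74  0.25  1.02  0.21]
0 (0.48, 0.15, 0.05) [ 0.56  0.33 -1.02  1.97  0.33  1.02 -0.62]
0 (0.45, 0.25, 0.12) [ 0.22  0.19 -0.85  1.89  0.16  1.13 -0.69]
0 (0.46, 0.0, 0.03) [ 0.73  0.19 -0.83  2.09  0.18  0.93 -0.2 ]
0 (0.66, 0.107, 0.19) [ 0.43  0.52 -0.89  1.42  0.4   1.39 -0.47]
0 (0.45, 0.107, 0.25) [ 0.51 -0.09 -0.74  1.83 -0.06  1.38 -0.22]
3.1 (0.53, -0.36, 0.25) [ 0.61  0.29 -0.07  1.43  0.02  1.42 -2.6 ]
3.1 (0.55, -0.26, 0.03) [-0.41  0.64  1.07  1.79 -0.62  1.1  -2.27]
3.1 (0.48, 0.15, 0.05) [ 0.67  0.4  -1.17  1.97  0.43  1.05  2.44]
3.1 (0.45, 0.25, 0.12) [ 0.48  0.3  -1.17  1.88  0.3   1.16  2.35]
3.1 (0.46, 0.0, 0.03) None
3.1 (0.66, 0.107, 0.19) [ 0.58  0.66 -1.18  1.41  0.61  1.46  2.55]
3.1 (0.45, 0.107, 0.25) [-1.44 -0.27  1.    1.88  0.23  1.42  2.64]
```

```bash
python3 - <<'E'
from h import *
ctrl.move_ptp((.53,-.36,.25),quat(0))
c=cam("wrist"); save(c,"w1.png"); np.save("w1.npy",c["M"])
print(ctrl.current_time())
ctrl.move_ptp((.47,.03,.25),quat(0))
c=cam("wrist"); save(c,"w2.png"); np.save("w2.npy",c["M"])
print(ctrl.current_time())
E
```

```text
1.7167
3.2333
```

View pics/w1.png

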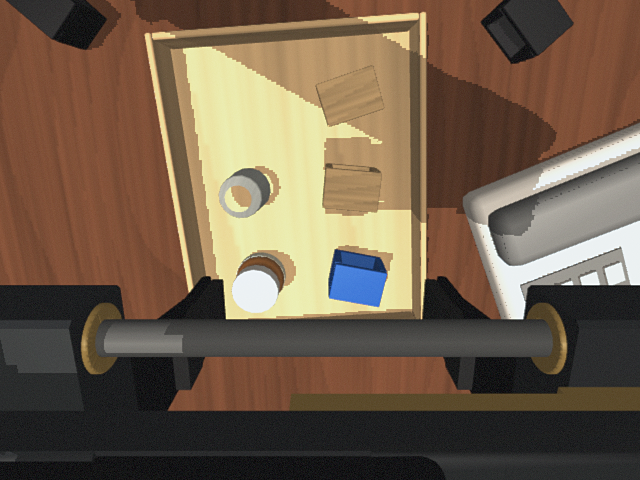

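View pics/w2.png

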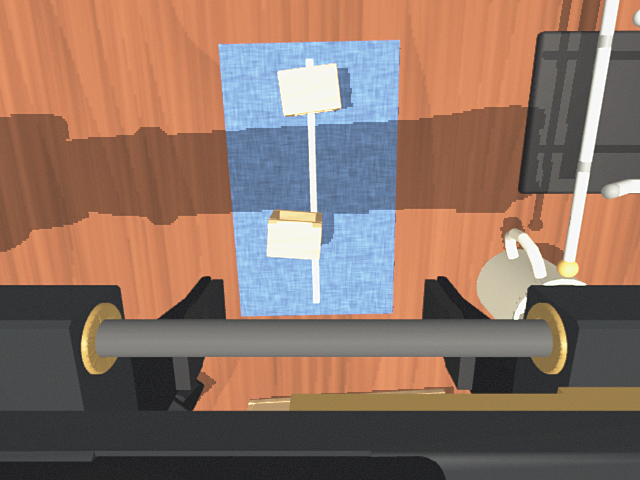

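```bash
python3 - <<'E'
from h import *
c=ctrl.camera("wrist")
def ring(Mf,cor,z,n):
    c["M"]=np.load(Mf); P=ray(c,cor,z)[:,:2]; m=P.mean(0)
    v=(P[1]+P[2]-P[0]-P[3]); L=np.linalg.norm(v)/2; w=np.linalg.norm(P[3]+P[2]-P[0]-P[1])/2
    a1=np.arctan2(v[1],v[0]); w_=P[0]+P[1]-P[2]-P[3]; a2=np.arctan2(-w_[0],w_[1])
    print(n,m.round(4),"size",L.round(4),w.round(4),"jaw yaw deg",np.degrees([a1,a2]).round(1))
ring("w1.npy",[(316,83),(374,66),(384,105),(330,126)],.056,"c1")
ring("w1.npy",[(325,173),(380,176),(379,215),(323,210)],.056,"c2")
ring("w2.npy",[(278,71),(337,64),(341,107),(284,116)],.05,"m1")
ring("w2.npy",[(269,221),(321,221),(320,260),(267,256)],.05,"m2")
c["M"]=np.load("w1.npy"); print(ray(c,[(411,34),(411,310),(427,13),(425,320),(149,35)],.05).round(3))
print("blue",ray(c,[(333,273),(384,279),(380,306),(329,297)],.056).round(3))
print("shak",ray(c,[(244,196)],.06).round(3))
c["M"]=np.load("w2.npy"); print("pad",ray(c,[(220,45),(400,41),(393,315),(241,315),(310,60),(316,303)],0).round(3))
E
```

```text
c1 [ 0.5517 -0.2639] size 0.049 0.0342 jaw yaw deg [17.7 17.9]
c2 [ 0.5536 -0.347 ] size 0.0498 0.0342 jaw yaw deg [-4.4 -1.4]
m1 [0.4595 0.1319] size 0.0498 0.0354 jaw yaw deg [7.2 6.2]
m2 [ 0.4431 -0.0006] size 0.0493 0.0362 jaw yaw deg [-2.5 -3.5]
[[ 0.601 -0.216  0.05 ]
 [ 0.614 -0.464  0.05 ]
 [ 0.613 -0.201  0.05 ]
 [ 0.629 -0.475  0.05 ]
 [ 0.386 -0.216  0.05 ]]
blue [[ 0.537 -0.422  0.056]
 [ 0.585 -0.429  0.056]
 [ 0.583 -0.457  0.056]
 [ 0.533 -0.447  0.056]]
shak [[ 0.458 -0.348  0.06 ]]
pad [[ 0.374  0.176  0.   ]
 [ 0.543  0.179  0.   ]
 [ 0.549 -0.104  0.   ]
 [ 0.377 -0.103  0.   ]
 [ 0.458  0.163  0.   ]
 [ 0.462 -0.089  0.   ]]
```

```bash
cat >> h.py <<'E'
XL=.46
def pick(x,y,yaw,ztcp,up=.16,force=20):
    q=quat(np.radians(yaw))
    ctrl.move_ptp((x,y,up),q); ctrl.move_straight((x,y,ztcp+.03),vel=.2)
    ctrl.move_straight((x,y,ztcp),vel=.08)
    f0=np.array(ctrl.current_ft_force()); ctrl.close_gripper(force)
    ctrl.move_straight((x,y,up),vel=.2)
    print("picked open",round(ctrl.current_opening(),4),"f",f0.round(1),"t",round(ctrl.current_time(),1))
def place(x,y,yaw,ztcp,up=.16):
    ctrl.move_ptp((x,y,up),quat(np.radians(yaw)))
    ctrl.move_straight((x,y,ztcp+.02),vel=.2); ctrl.move_straight((x,y,ztcp+.001),vel=.05)
    ctrl.gripper_open(); ctrl.move_straight((x,y,up),vel=.25)
    print("placed t",round(ctrl.current_time(),1))
E
python3 - <<'E'
from h import *
pick(.4595,.132,6.6,.015); place(XL,.132,0,.015)
pick(.5517-.0057,-.2639-.0018,17.8,.021,up=.17)
save(cam("wrist"),"w3.png")
place(XL,.092,0,.015)
E
```

```text
picked open 0.0501 f [-0.1  0.8  0.2] t 6.7
placed t 9.9
picked open 0.0499 f [0.8 0.1 0.7] t 14.3
placed t 18.7
```

View pics/w3.png

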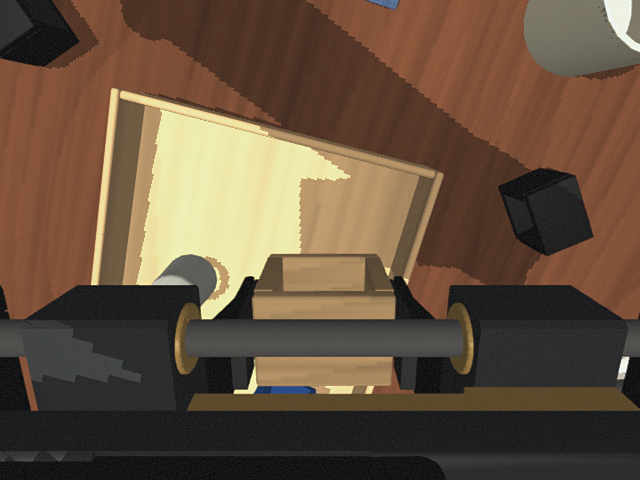

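The ring is held squarely between the fingers at px (320,330). Next is the second crate ring, with a picture before I place it.

```bash
python3 - <<'E'
from h import *
pick(.5536-.004,-.347,-2.9,.021,up=.17)
save(cam("top"),"t3.png",(230,120,550,290),2.4)
E
```

```text
picked open 0.0502 f [ 0.8 -0.6  0.9] t 23.2
```

View pics/t3.png

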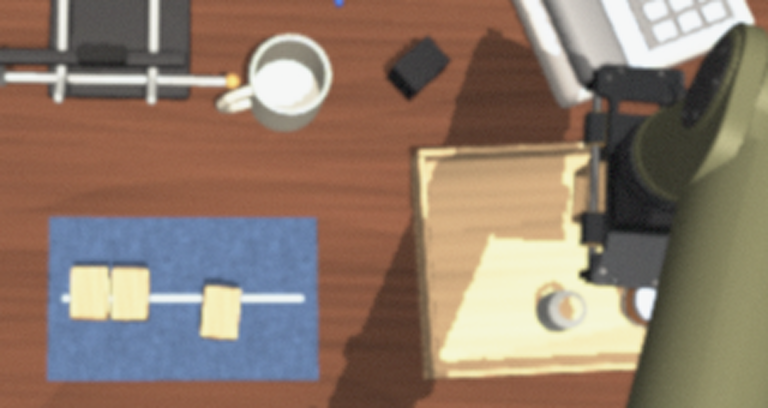

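Rings 1 and 2 stand in line at (90,293) and (130,293) in the crop, and ring_b is untouched at (221,312). I'll place ring c2 and then bring ring_b into line.

```bash
python3 - <<'E'
from h import *
place(XL,.052,0,.015)
pick(.4431,-.0006,-3,.015); place(XL,.012,0,.015)
ctrl.move_ptp((.47,.0,.27),quat(0))
c=cam("wrist"); save(c,"w4.png"); np.save("w4.npy",c["M"])
c=cam("top"); save(c,"t4.png",(210,50,370,290),2.5)
print(ctrl.current_time())
E
```

```text
placed t 27.7
picked open 0.0501 f [ 0.9 -0.1  0.7] t 30.9
placed t 34.0
34.65
```

View pics/w4.png

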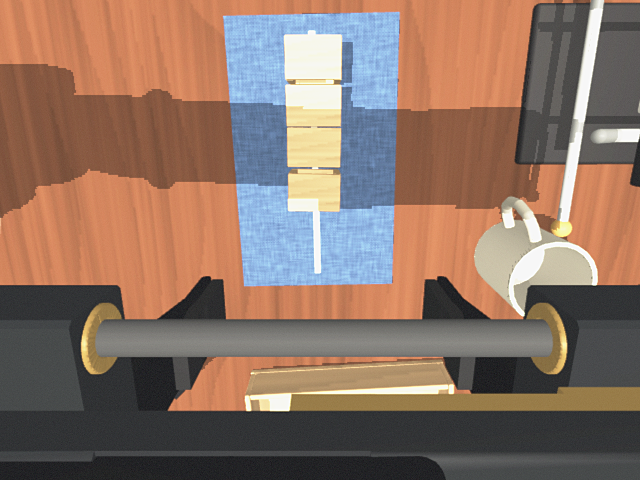

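View pics/t4.png

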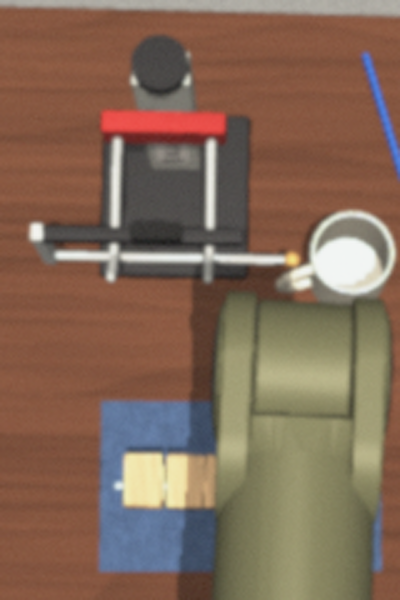

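All four rings form a straight row in the wrist view, at px x≈314, y 35–210. Now I'll measure the carrier's grip block from above.

```bash
python3 - <<'E'
from h import *
ctrl.move_ptp((.62,.06,.33),quat(0)); 
c=cam("wrist"); save(c,"w5.png"); np.save("w5.npy",c["M"])
t=ctrl.camera("top"); 
c=cam("top"); print("block top view",ray(c,[(272.8,142.8)],.212))
print(ctrl.current_time())
E
```

```text
block top view [[0.65924358 0.11114624 0.212     ]]
35.525
```

View pics/w5.png

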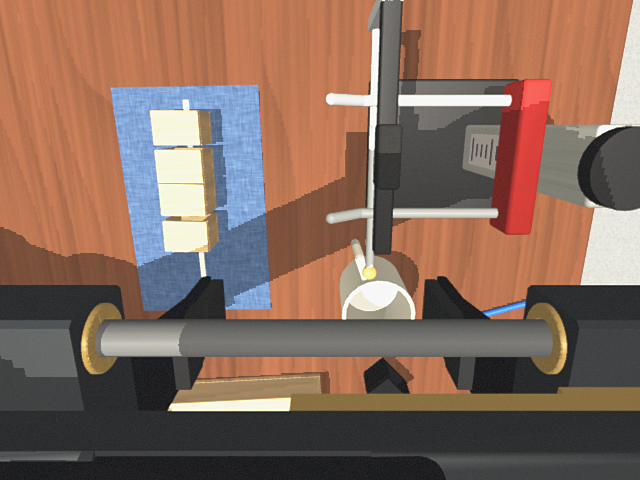

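```bash
python3 - <<'E'
from h import *
c=cam("wrist"); c["M"]=np.load("w5.npy"); save(c,"w5z.png",(320,60,560,290),3.3)
print("block",ray(c,[(388,125),(388,188),(388,157)],.212).round(4))
print("bar",ray(c,[(391,30),(383,250)],.196).round(4))
print("rod",ray(c,[(375,30),(370,271)],.112).round(4))
print("prongs",ray(c,[(331,99),(505,100),(331,217),(497,213)],.19).round(4))
print("carriage corners",ray(c,[(513,80),(497,233)],.2).round(4))
E
```

```text
block [[0.6614 0.1352 0.212 ]
 [0.6633 0.0929 0.212 ]
 [0.6623 0.1142 0.212 ]]
bar [[0.6631 0.1962 0.196 ]
 [0.6641 0.0426 0.196 ]]
rod [[ 0.6619  0.2136  0.112 ]
 [ 0.6647 -0.0057  0.112 ]]
prongs [[0.6235 0.1529 0.19  ]
 [0.7469 0.1524 0.19  ]
 [0.624  0.0672 0.19  ]
 [0.7508 0.0706 0.19  ]]
carriage corners [[0.7465 0.1647 0.2   ]
 [0.7483 0.0574 0.2   ]]
```

View pics/w5z.png

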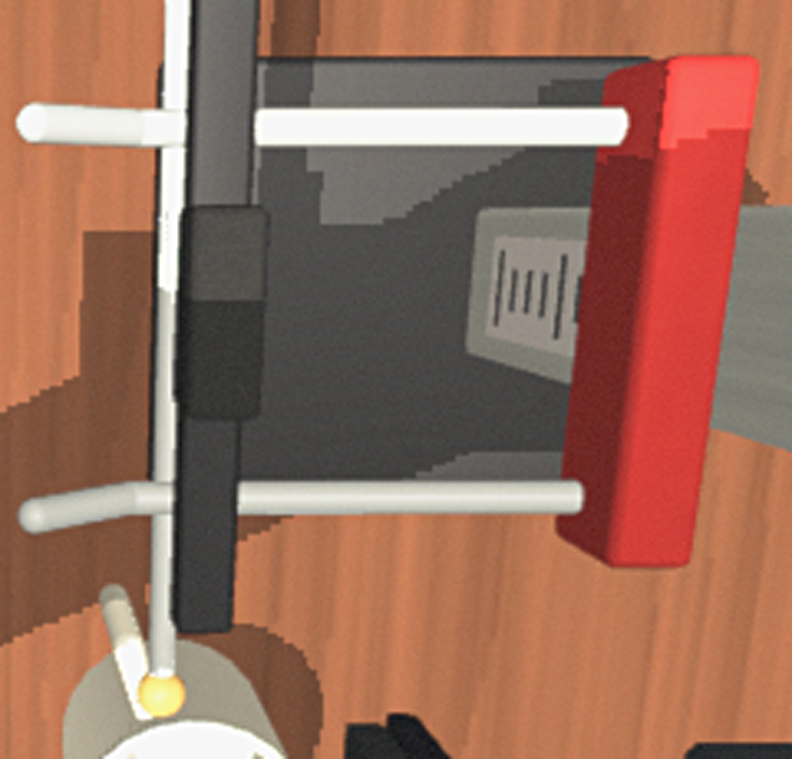

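```bash
python3 - <<'E'
from h import *
q=quat(np.radians(.7))
ctrl.move_ptp((.662,.113,.30),q); ctrl.move_straight((.662,.113,.215),vel=.12)
f=np.array(ctrl.current_ft_force()); print(f.round(1))
ctrl.move_straight((.662,.113,.181),vel=.05)
print(np.array(ctrl.current_ft_force()).round(1), np.array(ctrl.current_tool_pos()).round(4))
ctrl.close_gripper(45); print("open",ctrl.current_opening(), np.array(ctrl.current_ft_force()).round(1))
ctrl.move_straight((.662,.113,.226),vel=.05)
print(np.array(ctrl.current_ft_force()).round(2),np.array(ctrl.current_moment()).round(3),ctrl.current_time())
save(cam("wrist"),"w6.png"); save(cam("scene"),"s6.png",(245,150,505,390),3)
E
```

```text
[-0.4 -0.8 -0.6]
[ 0.3  0.7 -0.5] [0.6621 0.1131 0.1812]
open 0.015611008001340996 [ 1.1 -0.2 -0.1]
[-0.53 -0.63 -1.6 ] [-0.09  -0.078 -0.014] 39.8667
```

View pics/w6.png

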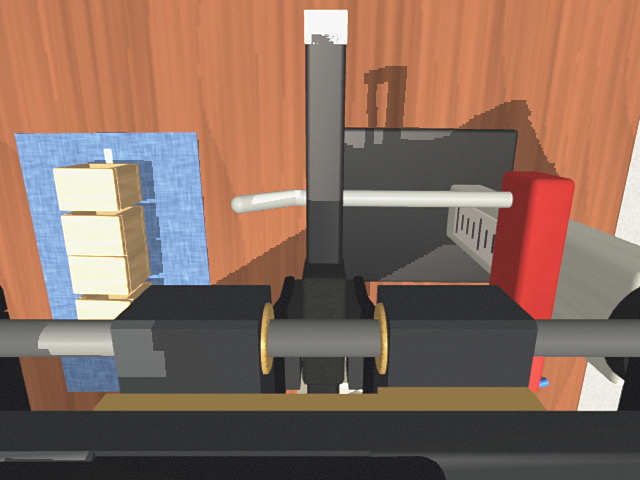

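View pics/s6.png

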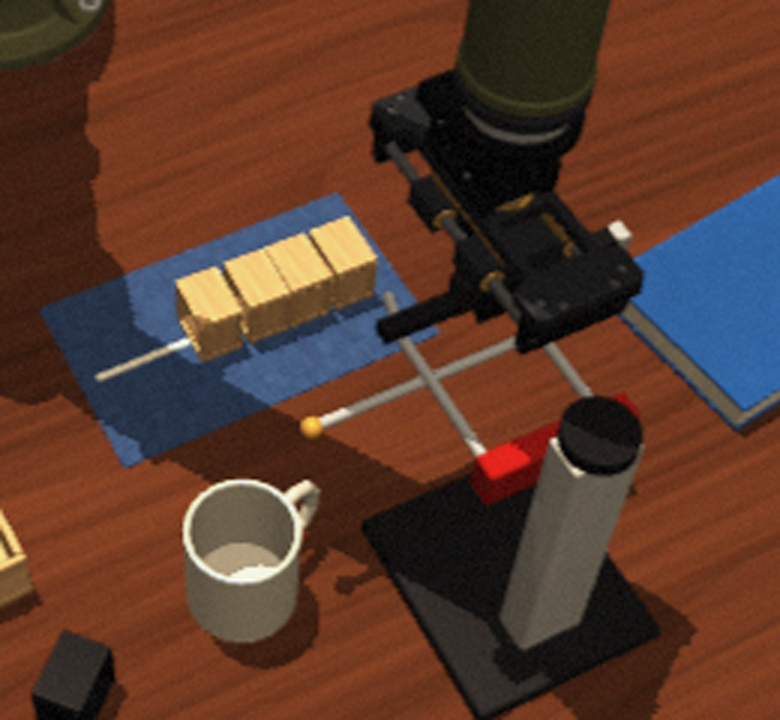

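The carrier is held level, clear above the prongs, with the bead at scene crop (311,427). I'll back off to the front and check the tip position beside the row.

```bash
python3 - <<'E'
from h import *
ctrl.move_straight((.46,.113,.226),vel=.12)
ctrl.move_ptp((.46,.305,.226),quat(0))
ctrl.move_straight((.46,.305,.15),vel=.1)
ctrl.sleep(.3)
p=np.array(ctrl.current_tool_pos()); print(p.round(4),ctrl.current_time())
s=cam("scene"); t=cam("top"); save(s,"s7.png",(250,140,450,300),4); save(t,"t7.png",(170,170,370,290),4)
np.savez("cams.npz",s=s["M"],t=t["M"])
tip=p+np.array([0,-.12,.010-.078]); print("pred tip px",proj(s,tip),proj(t,tip))
for c,n in ((s,"s"),(t,"t")):
    h=cv2.cvtColor(c["bgr"],cv2.COLOR_BGR2HSV); u,v=proj(c,tip)[0]
    m=cv2.inRange(h,(15,140,90),(30,255,255)); k=np.zeros_like(m); cv2.circle(k,(int(u),int(v)),14,255,-1); m&=k
    ys,xs=np.nonzero(m); print(n,len(xs),xs.mean() if len(xs) else None,ys.mean() if len(xs) else None)
E
```

```text
[0.4602 0.3052 0.1504] 43.8
pred tip px [[379.49970397 215.16118051]] [[242.65082366 239.23695692]]
s 23 379.82608695652175 215.0
t 0 None None
```

View pics/s7.png

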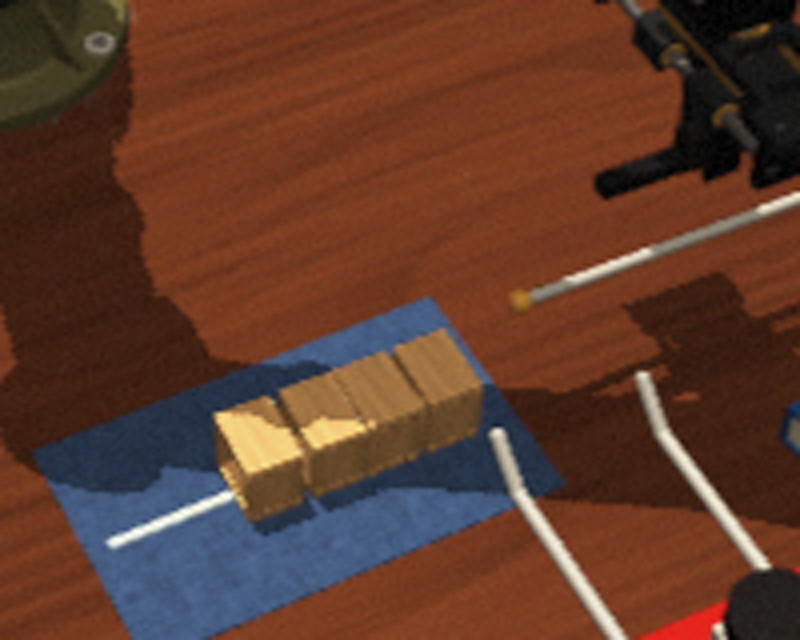

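View pics/t7.png

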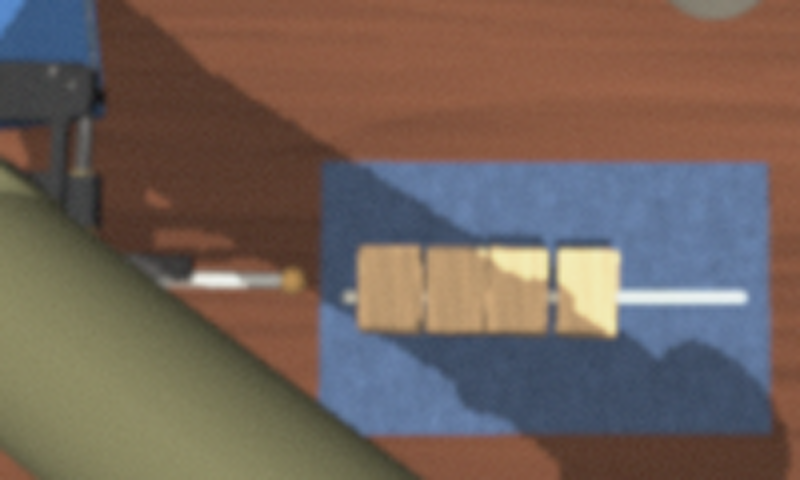

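The bead is where predicted, at scene px (379.8,215.0) against (379.5,215.2), and the row is undisturbed. I'll lower and thread.

```bash
python3 - <<'E'
from h import *
ctrl.move_straight((.46,.305,.094),vel=.1)
ctrl.move_straight((.46,.25,.094),vel=.08)
save(cam("scene"),"s8.png",(250,140,450,300),4)
for y in (.2,.15,.11,.08,.066):
    ctrl.move_straight((.46,y,.094),vel=.07); print(y,np.array(ctrl.current_ft_force()).round(1))
save(cam("scene"),"s9.png",(250,140,450,300),4); print(ctrl.current_time())
c=cam("wrist"); save(c,"w9.png")
E
```

```text
0.2 [ 0.   0.2 -1.4]
0.15 [-0.4 -0.4 -1.8]
0.11 [ 0.7  0.4 -1.1]
0.08 [-0.3 -0.3 -1.5]
0.066 [ 0.3 -0.3 -2.2]
48.925
```

View pics/s8.png

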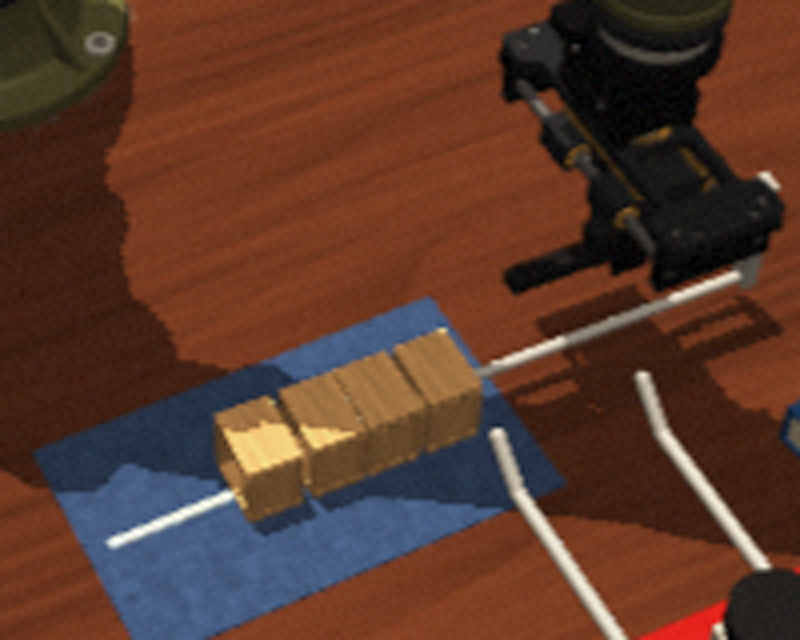

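View pics/s9.png

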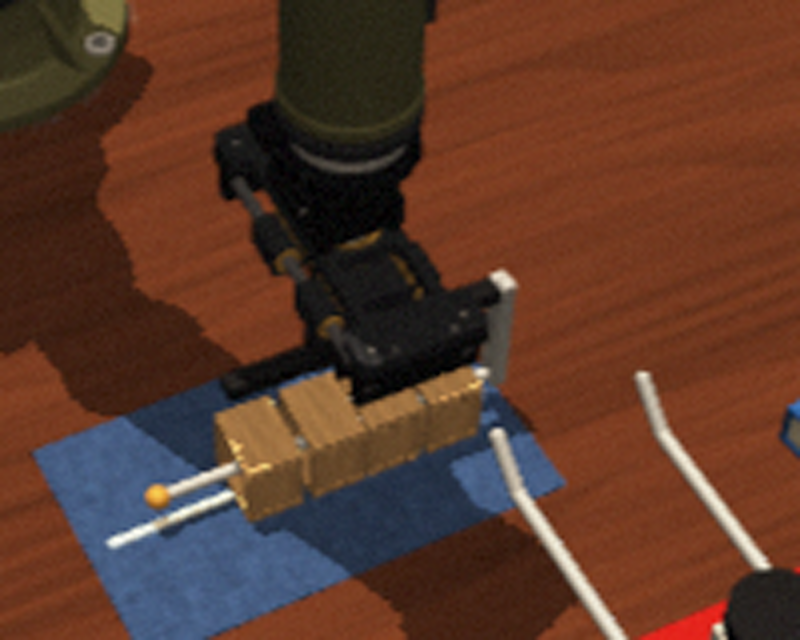

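View pics/w9.png

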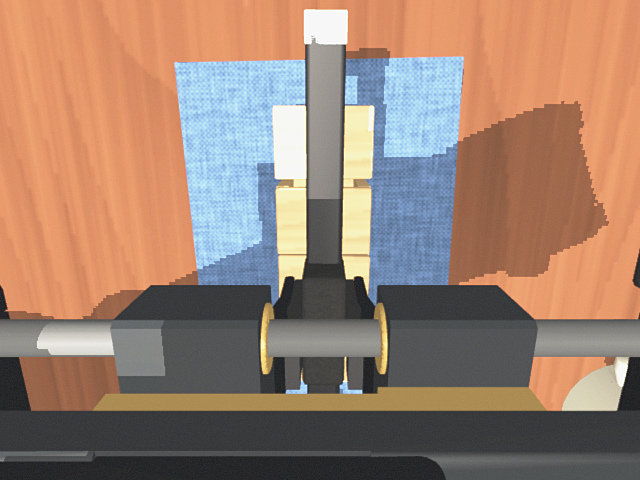

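The rod is through all four rings, with the bead emerging at crop (158,495). I'll snug the row up to the upright and lift.

```bash
python3 - <<'E'
from h import *
ctrl.move_straight((.46,.054,.094),vel=.04)
ctrl.move_straight((.46,.054,.115),vel=.03)
ctrl.move_straight((.46,.054,.235),vel=.08); ctrl.sleep(.8)
print(np.array(ctrl.current_ft_force()).round(2),ctrl.current_opening(),ctrl.current_time())
save(cam("scene"),"s10.png",(250,120,450,280),4); save(cam("wrist"),"w10.png")
E
```

```text
[-0.07  0.01 -3.24] 0.015612622884047384 52.725
```

View pics/s10.png

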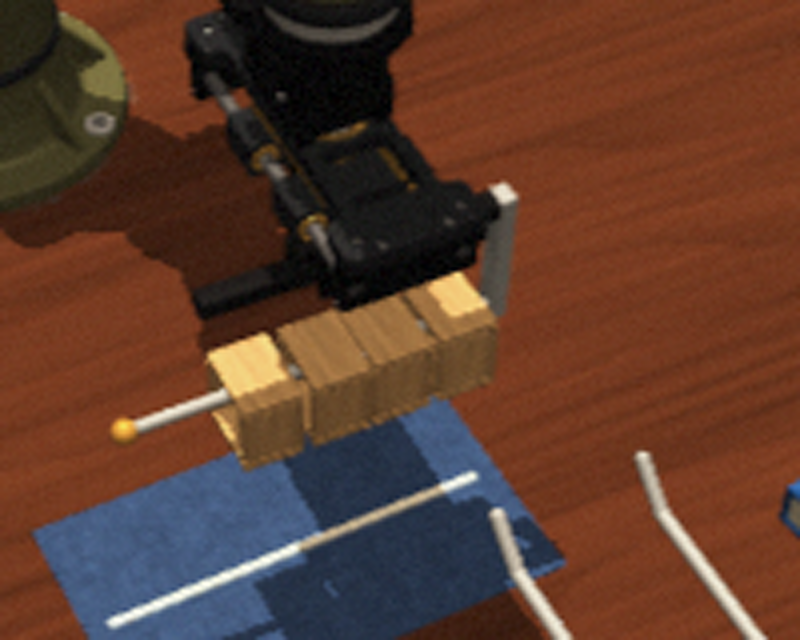

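View pics/w10.png

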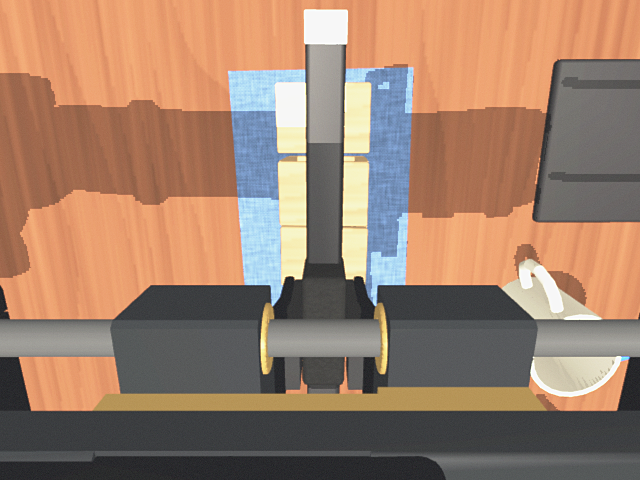

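All four rings hang on the rod above the desk, and the wrist force rose to about 3.2 N. Now I'll hang the carrier, lowering it slowly.

```bash
python3 - <<'E'
from h import *
q=quat(np.radians(.7))
ctrl.move_straight((.46,.112,.229),vel=.1)
ctrl.move_straight((.50,.112,.229),frame=q,vel=.08) 
ctrl.move_straight((.66,.112,.229),vel=.08); ctrl.sleep(.5)
def fz(): return np.mean([(ctrl.sleep(.03),ctrl.current_ft_force()[2])[1] for _ in range(8)])
print(fz(),ctrl.current_time())
save(cam("scene"),"s11.png",(245,150,505,390),3); save(cam("wrist"),"w11.png")
E
```

```text
-3.9101712528356334 57.125
```

View pics/s11.png

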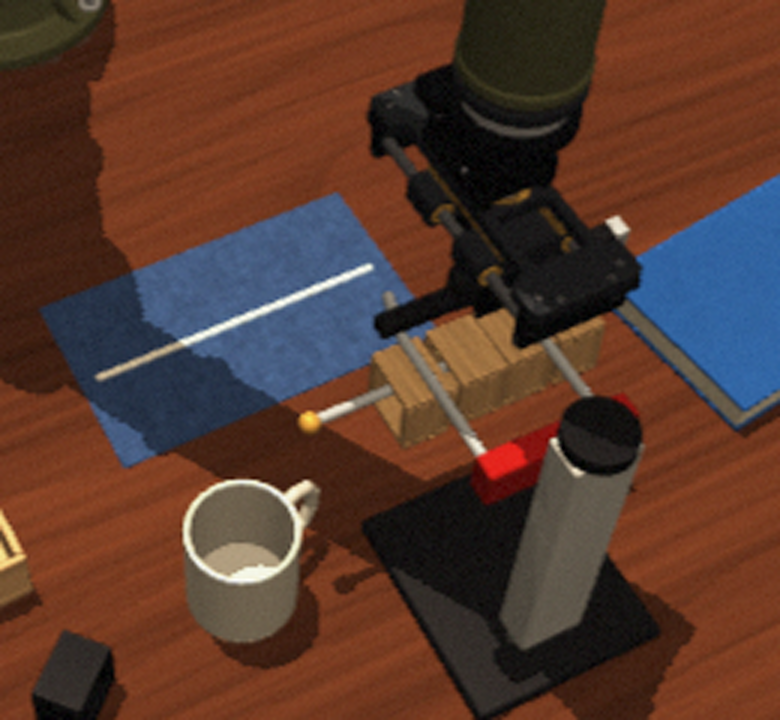

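View pics/w11.png

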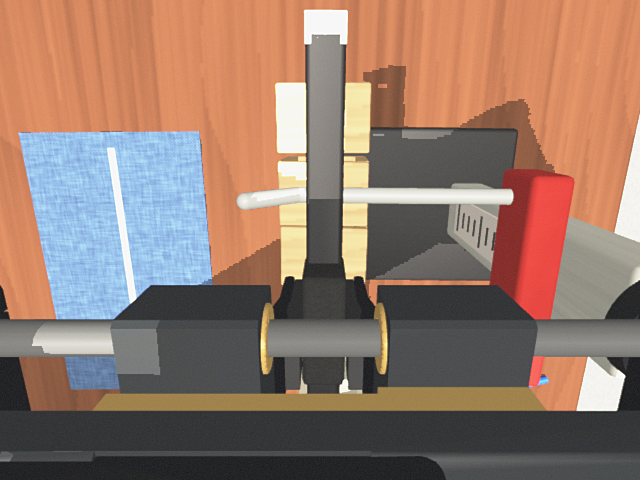

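The bar sits above both prongs (prong px (240–510,198) in the wrist view), with the prongs passing between bar and rings. I'll lower with force checks.

```bash
python3 - <<'E'
from h import *
def fz(n=10): return np.mean([(ctrl.sleep(.03),ctrl.current_ft_force()[2])[1] for _ in range(n)])
for z in (.2,.185,.178,.173,.170,.168,.166):
    ctrl.move_straight((.66,.112,z),vel=.025); ctrl.sleep(.3); f=fz(); print(z,round(f,2))
    if f>-.35: break
print(ctrl.current_time())
save(cam("scene"),"s12.png",(245,150,505,390),3)
E
```

```text
0.2 -3.86
0.185 -2.62
0.178 -1.68
0.173 -0.6
0.17 -0.34
63.5
```

View pics/s12.png

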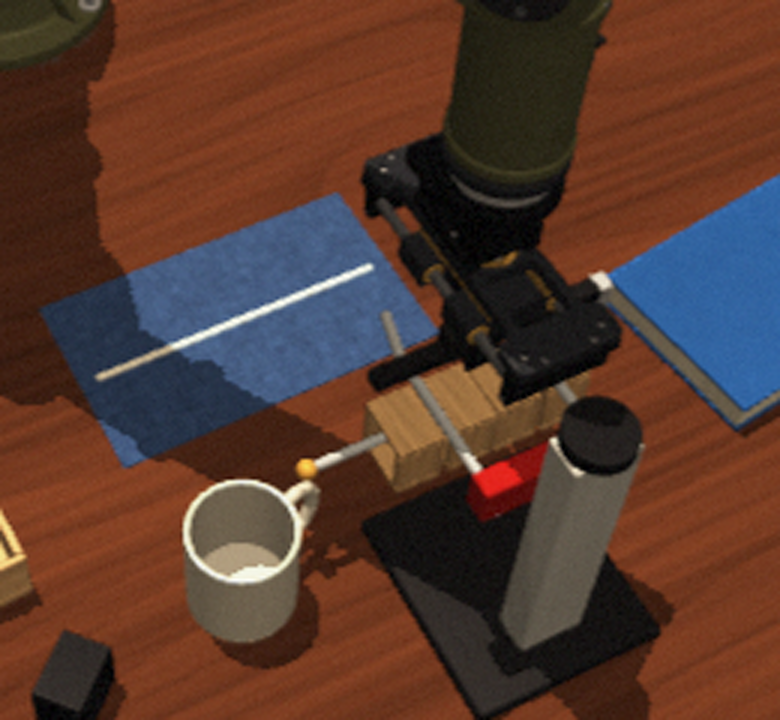

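The scale has taken the load (dip about 20 mm, residual 0.3 N). I'll release, retreat straight up and check.

```bash
python3 - <<'E'
from h import *
ctrl.gripper_open(); ctrl.sleep(.5)
ctrl.move_straight((.66,.112,.30),vel=.08)
ctrl.move_ptp((.56,.06,.36),quat(0)); ctrl.sleep(3)
c=cam("wrist"); save(c,"w13.png"); np.save("w13.npy",c["M"]); f1=c["frame"].astype(int)
save(cam("scene"),"s13.png",(245,150,505,390),3)
ctrl.sleep(.5); f2=ctrl.camera("wrist")["frame"].astype(int); print("diff",np.abs(f1-f2).mean(),(np.abs(f1-f2).max(2)>40).sum(),ctrl.current_time(),np.array(ctrl.current_ft_force()).round(1))
E
```

```text
diff 1.8978287760416668 6 71.3833 [ 0.1 -0.2 -0.6]
```

View pics/w13.png

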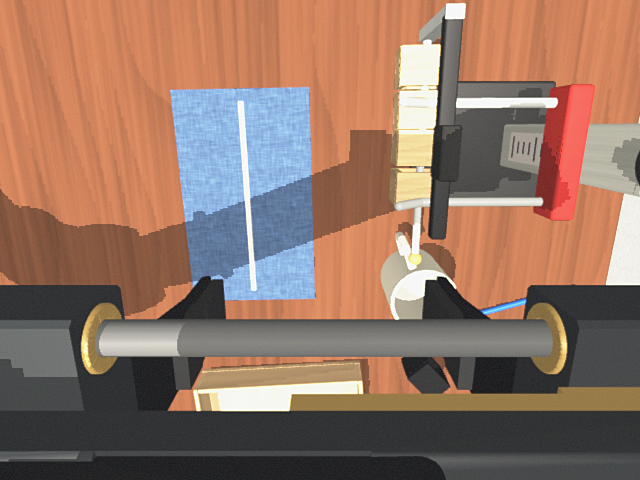

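View pics/s13.png

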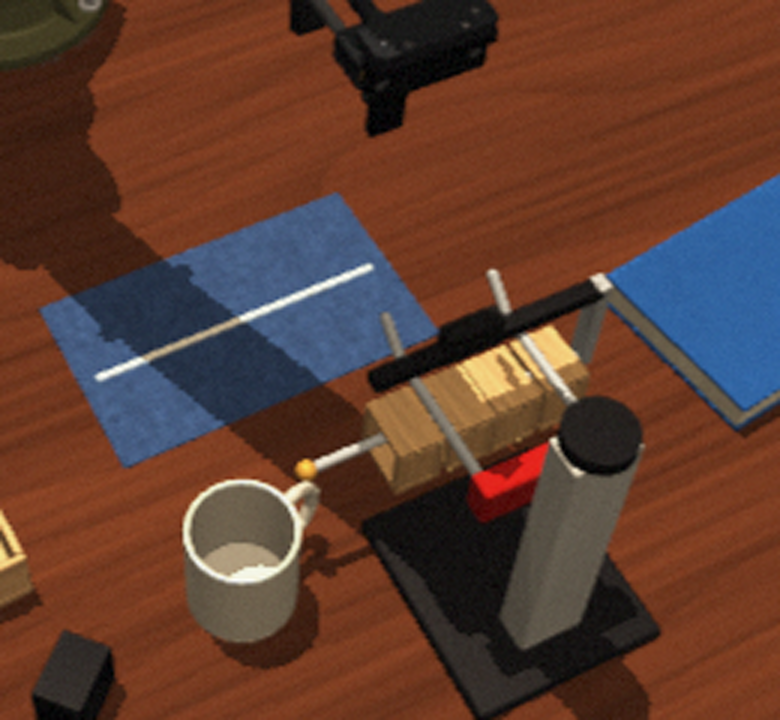

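The carrier hangs level on both prongs with all four rings on the rod, clear of the mug. The two wrist frames 0.5 s apart show no motion, so I'm handing in.

```bash
python3 - <<'E'
from plant import ctrl
ctrl.sleep(1); ctrl.close_job(); print(ctrl.current_time())
E
```

```text
the job is handed in; nothing more can be done
the job is handed in; nothing more can be done
```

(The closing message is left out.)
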